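Shut the specimen in the dark chamber

ROBOT

A 6-joint arm with a two-finger parallel gripper is mounted at the origin on the work surface. World frame = base frame: x ahead of the robot, y to its left, z up, the work surface at z = 0. Lengths are in m, angles in rad, forces in N, time in s.
With the tool pointing down it reaches from about 0.35 to 0.775 m from the base axis. Payload 7.3 kg.
Tool frame: the origin (TCP) lies at the very end of the fingers, on their centre line; the grasp point (between the pads) lies 19 mm behind it (robot.hold_point_z is the distance from the TCP to the grasp point, in m); y points along the fingers, z is the direction in which the jaws open and shut, and the axes are right-handed (so a half turn about y gives the same grasp; the last joint's range is limited). The gripper opens to 92 mm and grips with 3 to 60 N. Pads are 19 mm wide; open, the fingers measure 130 mm over their backs; the gripper's body (75 mm by 190 mm) begins 47 mm behind the grasp point.
Start: joints at [0.998, 0.342, 1.524, -0, 1.275, -0.146], TCP at [0.217, 0.478, 0.227] pointing down, gripper open.
Joint ranges: [-2.53, 2.53], [-0.77, 2.02], [0.04, 2.7], [-1, 4.14], [0.28, 2.66], [-3.11, 3.11]. Speed limits (rad/s): [2.57, 2.57, 3.14, 3.14, 3.14, 3.14].

INTERFACE

Orientations are given as [roll, pitch, yaw] about the fixed x, y, z axes, in that order (R = Rz(yaw) Ry(pitch) Rx(roll)).
In Python, from cell import robot gives the robot as it stands.
- The arm moves only by the shell command python3 -m crank 'ROWS' [OPENING] [FORCE]. ROWS is a JSON object of lists of equal length, an entry for each row: "xyz": the shift along the tool's x, y, z in cm, a list of three; "roll": the turn about the tool's y in degrees. A call has 1 to 20 rows; each row shifts and turns the commanded pose from where the row before left it, along the tool's axes as they then stand; what a row does not reach is not made up. A row lasts 1/10 s, in which the tool goes at most 50 mm and 8.59 degrees, less where a joint would pass 70% of its speed; a pose out of reach is approached as far as the arm can. A call is refused whole if a number of a shift passes 5 or a number of a turn 8.59, either way. A call with a gripper value outside its range is refused whole. OPENING is the gripper command: -1 is fully open, 1 is shut, values between are in proportion, set as the call begins (- or left out, the last holds). The fingers move at their own pace and stop on an object; FORCE is the grip in N (left out, the last holds). Time passes only in rows, so rows that do not move let the fingers close. It gives the time, the measured TCP pose, the force and the opening at its end, in the units of the state.
- robot.observe(): the state, without advancing time (a new reading comes with each control period).
- robot.read_camera(name): name is "side" or "top"; returns the picture (384x512x3 uint8, red, green, blue); there is no depth.
- robot.calibration(name): a dict with "intrinsics" (3x3 intrinsics, pixels), "pose" (4x4, takes a point from camera to world coordinates). Camera axes: x right, y down, z forward; pixel columns grow to the right and rows downward; lengths in m; the calibration is good to about 2 mm. A picture is of the moment at which its call begins. calibration takes no time and is no camera call.
- robot.hand_in(): hands the job in, once; it reports no verdict.
The state is a dict: "time": time; "qpos": joint angles; "qvel": joint speeds; "joint_efforts": joint torques, N m; "tool_pos": TCP position; "tool_rot": TCP orientation; "contact_force": force on the tool from outside, world axes, zero at the start; "torque": the same for the moment, N m; "opening": finger opening in m.
Only numpy, scipy, OpenCV 4.12 (cv2) and the standard library are available. Lean on these libraries where they do the work, as an engineer would, in place of code of your own. Each camera call takes 0.05 s, during which the arm holds its last target.

TASK

Stand the specimen (the plain brass cylinder) upright in the ring on the floor of the microscope's specimen chamber, setting it down gently, then slide the chamber's flat metal shutter fully shut over it. The shutter has no handle, so press on it with closed fingertips and drag it; it is delicate: about 12 N of pressing is plenty, and never push on the chamber with more than 20 N. Leave the other parts on the bench alone and finish clear of everything.

Things in the scene. Friction and masses are not known exactly. Their poses are not given: they have to be found in the camera images.
- station: specimen chamber: black box fixed to the bench, 146 (its x) by 286 (its y) by 68 mm high, walls and floor 8 mm thick. Origin: centre of the underside, z up. Its top is open from y = -35 to +135 mm and x = -65 to +65 mm (the window); from y = -143 to -35 mm a fixed deck with four screw heads covers it, top at z = 68 mm
- window (a point): centre of the window at rim height (station x = 0, y = +50, z = 68 mm), axes as the station's. The shutter is a smooth aluminium plate without handle, 129 mm along x, 174 mm along y, 4 mm thick, running along y just below the rim: parked under the deck, it slides towards +y to shut the window; with it open some 75 mm of it shows beside the deck
- deck_edge (a point): middle of the deck's edge at rim height (station x = 0, y = -35, z = 68 mm). Beside it the plate's top lies 2 to 6.5 mm below the rim; its exact height differs each time and is not measured: feel for it. The track is not level: the plate falls 1.5 mm per 100 mm towards +y. The plate is sprung: it gives about 1 mm per 12 N pressed (5 mm at most)
- shutter (a joint): how far the shutter is open, m: 0 = fully shut (leading edge at the station's y = +135 mm), 0.095 = fully open. Leading edge at station y = 0.135 - value. It stays where it is left. It drags with about 4 N, so roughly 8 to 15 N of pressing carries it along by friction. It starts 85 to 95 mm open, ring uncovered
- nest (a point): centre of the ring on the chamber floor, at floor level (station x = 0, y = +93 mm, z = 8 mm). Steel ring, inner diameter 37 mm, outer 45 mm, 4 mm high. Axes as the station's
- specimen_center (a point): centre of the specimen: plain solid brass cylinder, 30 mm diameter, 38 mm tall, about 0.22 kg, standing loose on the bench; this point is half-way up, z along its axis
- objective: bystander: black microscope objective standing on the bench, 40 mm diameter, stepped and tapered, 42 mm tall; origin at the centre of its underside
- disc: bystander: low steel calibration disc, 48 mm diameter, 12 mm thick, lying on the bench; origin at the centre of its underside
Things that resemble listed ones, but are neither listed nor needed, are in the scene too. Of the things shaped like the part that bears specimen_center, the brass one is meant.

How it is judged:
On the way:
1. the specimen stands in the ring on the chamber floor, let go, with the shutter still open (horizontal distance between specimen_center and nest below 0.006 m and z of specimen_center in the frame of nest below 0.0215 m and angle between specimen_center's own z axis and vertical below 0.1 rad and contact force between the fingers and specimen below 0.2 N and value of joint shutter above 0.05 m), for 0.2 s.
At the end, for the whole second after the job is handed in: The shutter is shut to within 4 mm of its stop, and the specimen stands upright (within 0.1 rad) on the chamber floor within the ring (centre within 6 mm of the ring's centre) (value of joint shutter below 0.004 m and horizontal distance between specimen_center and nest below 0.006 m and z of specimen_center in the frame of nest below 0.0215 m and angle between specimen_center's own z axis and vertical below 0.1 rad); the robot touches nothing.
It fails at once if the robot pushes on the chamber or its shutter with more than 20 N (contact force between any of the fingers, the arm and station above 20 N or contact force between any of the fingers, the arm and track above 20 N).
It fails at once if the specimen is dropped into the chamber from more than about 8 mm, or rammed into it with more than 80 N ((horizontal distance between specimen_center and nest below 0.04 m and contact force between the fingers and specimen below 0.2 N and linear speed of specimen above 0.4 m/s) or contact force between specimen and station above 80 N).
It fails at once if the objective or the disc is moved more than 20 mm (distance of any of objective, disc from where it was at the start of the episode above 0.02 m).
It also fails if it takes over 48 s, if anything falls off the work surface, if the arm or the gripper's body presses on something with over 40 N, if the wrist force passes 120 N, or if a joint passes its speed limit or range.

## Working session

There is one attempt and no reset: what is moved stays moved. The work goes in short steps, Python scripts to look and compute and a shell command to move; the robot and the scene stay as the last step left them, time stands still between calls to the robot, and variables do not carry over. Pictures are saved under pics/ and viewed, and the job is handed in when it is done.

```bash
mkdir -p pics; ls
python3 - <<'E'
from cell import robot
import cv2,numpy as np
s=robot.observe()
for k,v in s.items(): print(k,np.round(v,4).tolist())
for n in("top","side"):
    cv2.imwrite(f"pics/{n}0.png",robot.read_camera(n)[:,:,::-1]); c=robot.calibration(n); print(n,np.round(c["intrinsics"],2).tolist(),np.round(c["pose"],4).tolist())
print(robot.hold_point_z)
E
```

```text
pics
time 0.0
qpos [0.998, 0.3427, 1.525, 0.0, 1.2754, -0.146]
qvel [0.0005, 0.0003, -0.0007, 0.0015, -0.001, 0.0006]
joint_efforts [-0.0, -43.124, -24.4218, 0.0719, 0.0559, -0.0001]
tool_pos [0.2171, 0.4776, 0.226]
tool_rot [-1.5723, 0.0003, -0.4268]
contact_force [0.1392, -0.3507, 0.4007]
torque [0.0017, -0.0274, 0.0098]
opening 0.0915
top [[379.93, 0.0, 251.08], [0.0, 379.93, 190.31], [0.0, 0.0, 1.0]] [[0.0118, -0.994, 0.1086, 0.4298], [-0.9999, -0.0118, 0.0003, 0.1113], [0.001, -0.1086, -0.9941, 0.7513], [0.0, 0.0, 0.0, 1.0]]
side [[481.51, 0.0, 258.46], [0.0, 481.51, 198.68], [0.0, 0.0, 1.0]] [[0.9896, -0.0783, 0.1204, 0.4], [-0.1435, -0.5681, 0.8103, -0.6052], [0.005, -0.8192, -0.5735, 0.5768], [0.0, 0.0, 0.0, 1.0]]
0.0188
```

View pics/top0.png

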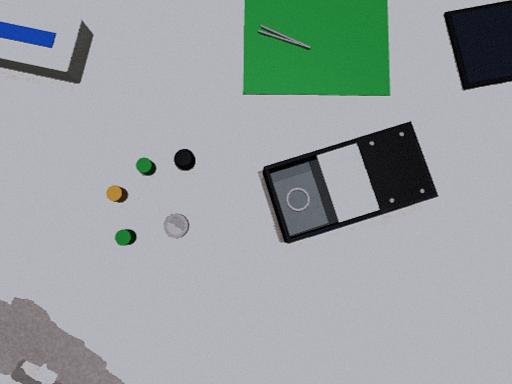

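View pics/side0.png

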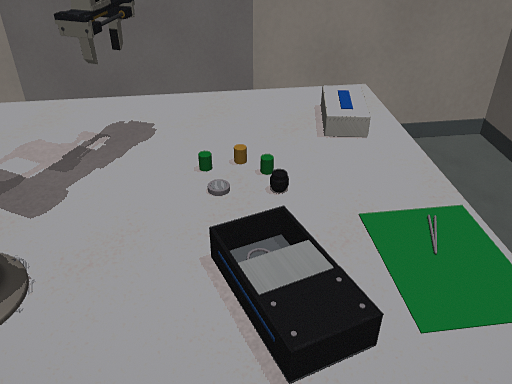

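The brass cylinder is at top (115,193), the green look-alikes at (145,166) and (124,237), the objective at (184,159) and the disc at (176,226). The ring is at (298,199), and the bright shutter sits beside the black deck. I'll zoom in and measure.

```bash
cat > h.py <<'E'
import numpy as np,cv2
from cell import robot
def cal(n):
    c=robot.calibration(n); return np.array(c["intrinsics"]),np.array(c["pose"])
def ray(n,uv,z):
    K,T=cal(n); d=T[:3,:3]@np.linalg.inv(K)@[uv[0],uv[1],1]; o=T[:3,3]
    return o+d*(z-o[2])/d[2]
def proj(n,p):
    K,T=cal(n); q=K@(T[:3,:3].T@(np.asarray(p)-T[:3,3])); return q[:2]/q[2]
def tri(uvt,uvs):
    A=[];b=[]
    for n,uv in(("top",uvt),("side",uvs)):
        K,T=cal(n); d=T[:3,:3]@np.linalg.inv(K)@[uv[0],uv[1],1]; d/=np.linalg.norm(d)
        P=np.eye(3)-np.outer(d,d); A.append(P); b.append(P@T[:3,3])
    return np.linalg.lstsq(np.vstack(A),np.hstack(b),rcond=None)[0]
def mask(img,lo,hi):
    return cv2.inRange(cv2.cvtColor(img,cv2.COLOR_BGR2HSV),np.array(lo),np.array(hi))
E
python3 - <<'E'
from h import *
t=cv2.imread("pics/top0.png"); s=cv2.imread("pics/side0.png")
for n,im in(("top",t),("side",s)):
    m=mask(im,(8,110,60),(28,255,255)); k,l,st,c=cv2.connectedComponentsWithStats(m)
    for i in range(1,k):
        if st[i,4]>40: print(n,st[i],c[i])
# black
g=cv2.cvtColor(t,cv2.COLOR_BGR2GRAY)
m=(g<70).astype(np.uint8)*255; k,l,st,c=cv2.connectedComponentsWithStats(m)
for i in range(1,k):
    if st[i,4]>80: print("blk",st[i],c[i])
cv2.imwrite("pics/topz.png",cv2.resize(t[110:255,250:450],None,fx=4,fy=4,interpolation=cv2.INTER_CUBIC))
cv2.imwrite("pics/topz2.png",cv2.resize(t[140:260,90:220],None,fx=5,fy=5,interpolation=cv2.INTER_CUBIC)[:600,:])
cv2.imwrite("pics/sidez.png",cv2.resize(s[130:380,180:400],None,fx=2.4,fy=2.4,interpolation=cv2.INTER_CUBIC))
E
```

```text
top [107 186  15  15 189] [114.06878307 192.88888889]
side [234 144  13  20 215] [239.86511628 153.58604651]
blk [ 444    0   68   90 4731] [481.86894948  43.15578102]
blk [  0  22  55  26 776] [26.34149485 34.26030928]
blk [   0   22   93   61 1300] [59.97615385 60.88307692]
blk [258  32  52  18  82] [284.6097561   40.74390244]
blk [ 263  122  175  121 6936] [366.625      176.39677047]
blk [174 149  21  21 348] [184.30172414 159.30747126]
blk [126 230  10  15  84] [131.25       236.63095238]
```

View pics/topz.png

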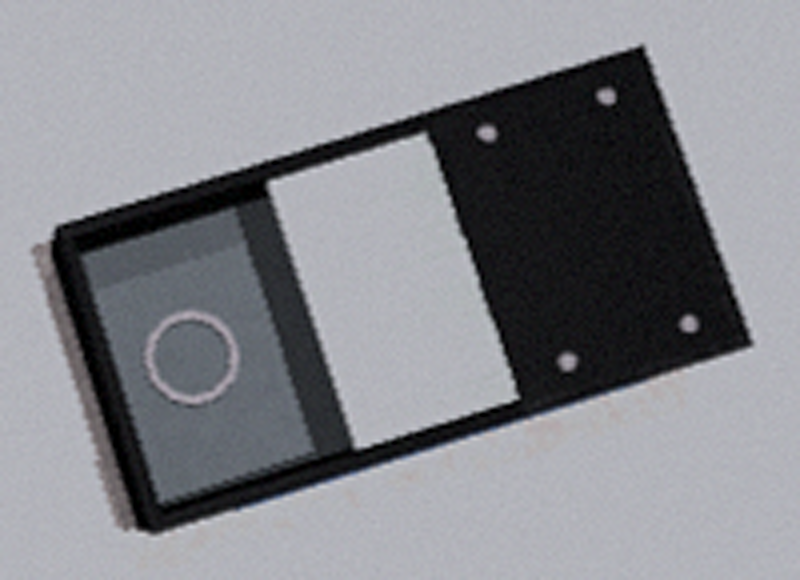

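View pics/topz2.png

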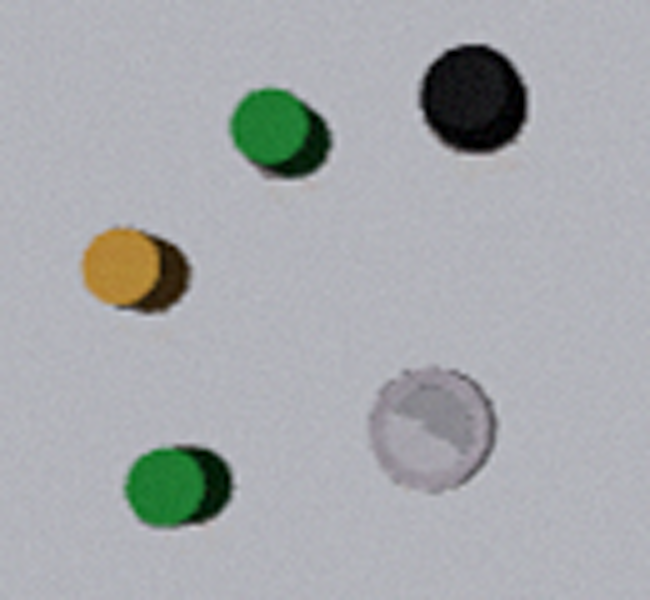

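View pics/sidez.png

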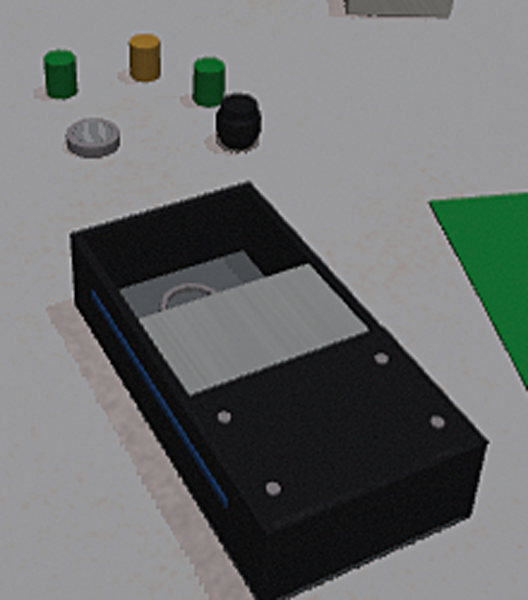

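Run:
```python
from h import *
t=cv2.imread("pics/top0.png"); s=cv2.imread("pics/side0.png")
m=mask(t,(8,110,120),(28,255,255)); print(cv2.connectedComponentsWithStats(m)[2][1:])
ct=cv2.connectedComponentsWithStats(m)[3][1]; p=ray("top",ct,.038); print("brass top",ct,p, "side proj",proj("side",[p[0],p[1],.019]))
ms=mask(s,(8,110,60),(28,255,255)); print("side brass z.019",ray("side",cv2.connectedComponentsWithStats(ms)[3][1],.021), "tri")
# screws bright comps within deck
g=cv2.cvtColor(t,cv2.COLOR_BGR2GRAY)
def comps(im,box,th,amin,amax,n,z):
    u0,v0,u1,v1=box; G=cv2.cvtColor(im,cv2.COLOR_BGR2GRAY)[v0:v1,u0:u1]
    k,l,st,c=cv2.connectedComponentsWithStats((G>th).astype(np.uint8))
    for i in range(1,k):
        if amin<st[i,4]<amax:
            w=np.where(cv2.dilate((l==i).astype(np.uint8),np.ones((3,3)))>0,np.maximum(G.astype(float)-40,0),0)
            yy,xx=np.mgrid[v0:v1,u0:u1]; uv=((w*xx).sum()/w.sum(),(w*yy).sum()/w.sum())
            print(n,np.round(uv,2),st[i,4],np.round(ray(n,uv,z),4))
comps(t,(365,125,430,205),80,4,40,"top",.069)
comps(s,(262,262,378,345),80,4,60,"side",.069)
z=4
def U(x,y): return (250+(x+.5)/z-.5,110+(y+.5)/z-.5)
for nm,xy,h in [("ring",(192,358),.012),("deckR",(430,131),.068),("deckL",(519,401),.064),("cornBR",(643,46),.068),("cornBL",(752,344),.068),("leadR",(268,183),.064),("leadL",(352,451),.064)]:
    print(nm,np.round(ray("top",U(*xy),h),4))
# objective, disc
print("obj",ray("top",(184.3,159.3),.03),"disc",ray("top",(90+433/5,140+430/5),.012))
print("greens",ray("top",(90+271/5,140+127/5),.038),ray("top",(90+166/5,140+487/5),.038))
```

```text
[[107 186  15  15 180]]
brass top [113.79444444 192.84444444] [0.49980937 0.37045988 0.038     ] side proj [239.56462755 153.56671074]
side brass z.019 [0.12175691 1.68911577 0.021     ] tri
top [401.2  133.65] 17 [ 0.6123 -0.163   0.069 ]
top [371.33 142.82] 15 [ 0.5945 -0.1077  0.069 ]
top [421.8 190.5] 14 [ 0.5076 -0.1969  0.069 ]
top [391.46 199.96] 16 [ 0.4898 -0.1416  0.069 ]
side [338.52 278.87] 16 [ 0.5947 -0.1097  0.069 ]
side [273.02 303.21] 19 [ 0.4902 -0.1437  0.069 ]
side [361.85 305.31] 17 [ 0.6126 -0.1648  0.069 ]
side [293.34 332.94] 25 [ 0.5079 -0.1988  0.069 ]
side [262.6 343. ] 7 [ 0.4654 -0.2091  0.069 ]
side [376.86 342.42] 6 [ 0.6116 -0.2288  0.069 ]
ring [0.4943 0.0205 0.012 ]
deckR [ 0.5952 -0.082   0.068 ]
deckL [ 0.472  -0.1211  0.064 ]
cornBR [ 0.6364 -0.1811  0.068 ]
cornBL [ 0.4988 -0.2257  0.068 ]
leadR [ 0.5709 -0.0082  0.064 ]
leadL [ 0.4486 -0.0452  0.064 ]
obj [0.56713803 0.2409097  0.03      ] disc [0.43928471 0.25500417 0.012     ]
greens [0.55292963 0.31534343 0.038     ] [0.41663824 0.34869108 0.038     ]
```

```bash
cat >> h.py <<'E'
from scipy.spatial.transform import Rotation as Ro
YAW=np.deg2rad(17.9); NEST=np.array([.4945,.0200,.008]); EX=np.array([np.cos(YAW),np.sin(YAW),0]); EY=np.array([-np.sin(YAW),np.cos(YAW),0])
BR=np.array([.4998,.3705,0.])
def go(target):
    s=robot.observe(); p=np.array(s["tool_pos"]); R=Ro.from_euler("xyz",s["tool_rot"]).as_matrix()
    jaw=np.degrees(np.arctan2(R[1,2],R[0,2])); print("t",round(float(s["time"]),2),"p",np.round(p,4),"rot",np.round(s["tool_rot"],4),"jaw deg",round(jaw,2),"open",round(float(s["opening"]),4),"F",np.round(s["contact_force"],2),"st xy",np.round([(p-NEST)@EX*1e3,(p-NEST)@EY*1e3+93],1))
    d=np.asarray(target)-p
    print("shift cm total",np.round(R.T@d*100,2),"roll left",round(jaw-17.9,2))
E
python3 -m crank '{"xyz":[[0,0,0],[0,0,0],[0,0,0],[0,0,0],[0,0,0],[0,0,0],[0,0,0]],"roll":[8,8,8,8,8,7.6,0]}' -0.3 30
python3 -c "
from h import *
go(BR+[0,0,.07])"
```

```text
time: 0.8
tool_pos: [0.2172, 0.4777, 0.2264]
tool_rot: [-1.571, -0.0, -1.259]
contact_force: [-0.8, -0.6, 0.0]
opening: 0.0598
t 0.8 p [0.2172 0.4777 0.2264] rot [-1.5714e+00 -5.0000e-04 -1.2587e+00] jaw deg 17.88 open 0.0598 F [-0.84 -0.6   0.02] st xy [-123.2  613.8]
shift cm total [18.88 15.63 23.61] roll left -0.02
```

```bash
python3 -m crank '{"xyz":[[1.5,0,2],[2.5,0.5,3],[3,1,4],[3,2,4],[3,2,4],[3,3,3],[2,3,2],[0.88,2.5,1],[0,1.6,0.61],[0,0,0],[0,0,0]],"roll":[0,0,0,0,0,0,0,0,0,0,0]}'
python3 - <<'E'
from h import *
go(BR+[0,0,.010])
t=robot.read_camera("top")[:,:,::-1]; s=robot.read_camera("side")[:,:,::-1]
cv2.imwrite("pics/pick.png",np.hstack([cv2.resize(t[120:280,60:230],(400,376)),cv2.resize(s[60:220,160:330],(400,376))]))
E
```

```text
time: 1.9
tool_pos: [0.4905, 0.3753, 0.0755]
tool_rot: [-1.571, 0.0, -1.255]
contact_force: [0.1, 0.3, -0.3]
opening: 0.0597
t 1.9 p [0.4905 0.3753 0.0755] rot [-1.5706e+00  3.0000e-04 -1.2555e+00] jaw deg 18.07 open 0.0597 F [ 0.1   0.31 -0.34] st xy [105.4 432.3]
shift cm total [0.74 6.55 0.73] roll left 0.17
```

View pics/pick.png

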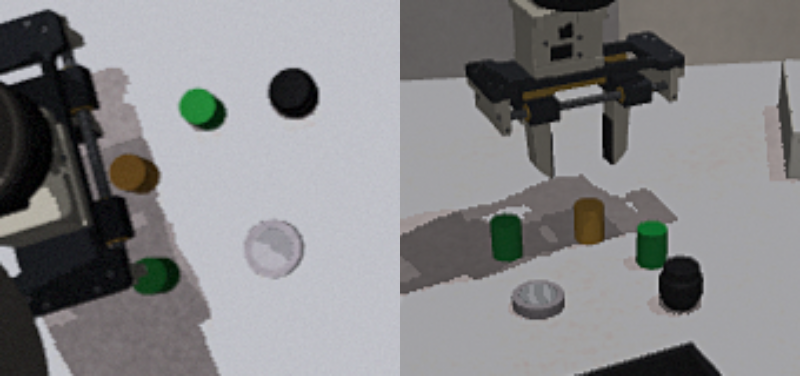

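Side view: the fingers straddle the brass at about (588,220) in the composite, with the measured offset still to correct. I'll correct it, go down and grip.

```bash
python3 -m crank '{"xyz":[[0.4,0,0.4],[0.34,0,0.33],[0,1.5,0],[0,2,0],[0,2,0],[0,1.05,0],[0,0,0],[0,0,0]],"roll":[0,0.2,0,0,0,0,0,0]}'
python3 -c "
from h import *
go(BR+[0,0,.010])"
```

```text
time: 2.8
tool_pos: [0.5007, 0.3699, 0.0101]
tool_rot: [-1.57, 0.0, -1.261]
contact_force: [-0.1, 0.6, -0.5]
opening: 0.0595
t 2.8 p [0.5007 0.3699 0.0101] rot [-1.5697e+00  3.0000e-04 -1.2611e+00] jaw deg 17.74 open 0.0595 F [-0.09  0.57 -0.54] st xy [113.5 424. ]
shift cm total [-0.09  0.01 -0.07] roll left -0.16
```

```bash
python3 -m crank '{"xyz":[[-0.05,0,-0.05],[0,0,0],[0,0,0],[0,0,0],[0,0,0],[0,0,0]],"roll":[0,0,0,0,0,0]}' 1 30
python3 -m crank '{"xyz":[[0,-1,0],[0,-2,0],[0,-3,0],[0,-4,0],[0,-2,0],[0,0,0],[0,0,0]],"roll":[0,0,0,0,0,0,0]}'
python3 - <<'E'
from h import *
go(NEST+[0,0,.13])
t=robot.read_camera("top")[:,:,::-1]; s=robot.read_camera("side")[:,:,::-1]
cv2.imwrite("pics/lift.png",np.hstack([cv2.resize(t[120:280,60:230],(400,376)),cv2.resize(s[0:220,130:330],(400,440))[:376]]))
E
```

```text
time: 3.4
tool_pos: [0.4996, 0.37, 0.0097]
tool_rot: [-1.571, 0.0, -1.261]
contact_force: [-1.0, 0.0, 2.9]
opening: 0.0293
time: 4.1
tool_pos: [0.4991, 0.3697, 0.1288]
tool_rot: [-1.572, -0.0, -1.261]
contact_force: [-0.6, -0.3, -2.9]
opening: 0.0293
t 4.1 p [0.4991 0.3697 0.1288] rot [-1.5716e+00 -2.0000e-04 -1.2610e+00] jaw deg 17.75 open 0.0293 F [-0.64 -0.28 -2.92] st xy [111.9 424.3]
shift cm total [ 33.16  -0.9  -11.1 ] roll left -0.15
```

View pics/lift.png

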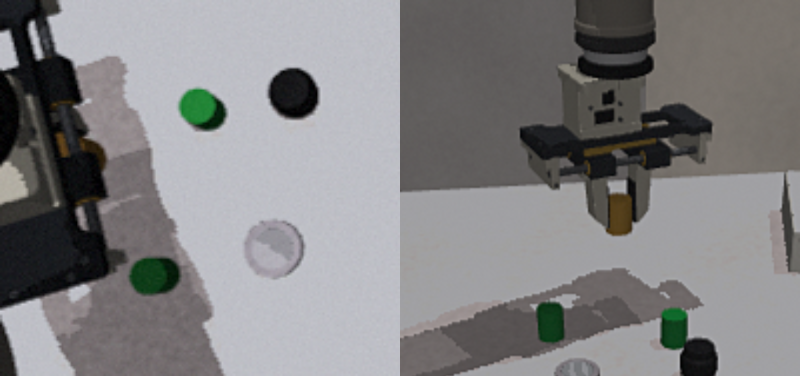

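```bash
python3 -m crank '{"xyz":[[1.5,0,-0.5],[3,0,-1],[3,0,-1],[3,0,-1],[3,0,-1],[3,0,-1],[3,0,-1],[3,0,-1],[3,0,-1],[3,0,-1],[2.5,0,-1],[1.2,0,-0.6],[0,0,0],[0,0,0]],"roll":[0,0,0,0,0,0,0,0,0,0,0,0,0,0]}'
python3 - <<'E'
from h import *
go(NEST+[0,0,.13])
t=robot.read_camera("top")[:,:,::-1]; s=robot.read_camera("side")[:,:,::-1]
cv2.imwrite("pics/over.png",np.hstack([cv2.resize(t[90:250,220:390],(400,376)),cv2.resize(s[110:330,180:380],(400,440))[:376]]))
E
```

```text
time: 5.6
tool_pos: [0.4917, 0.03, 0.1288]
tool_rot: [-1.572, 0.001, -1.262]
contact_force: [0.8, 0.9, -1.8]
opening: 0.0292
t 5.6 p [0.4917 0.03   0.1288] rot [-1.5717e+00  1.0000e-03 -1.2616e+00] jaw deg 17.72 open 0.0292 F [ 0.78  0.86 -1.78] st xy [  0.4 103.4]
shift cm total [ 1.04 -0.92 -0.04] roll left -0.18
```

View pics/over.png

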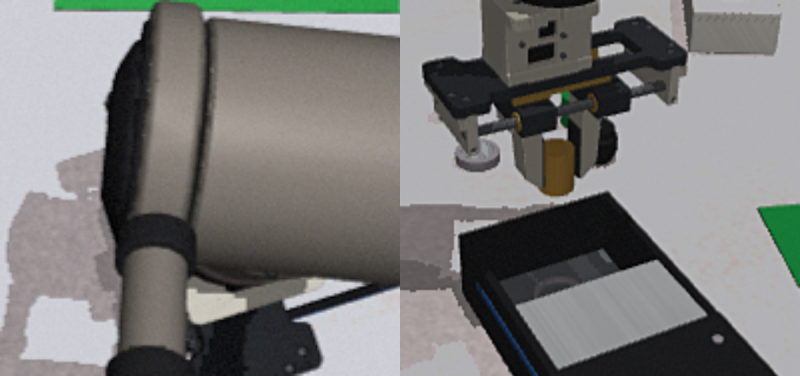

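```bash
python3 -m crank '{"xyz":[[0.5,0,0],[0.54,0,-0.04],[0,1,0],[0,1.5,0],[0,1.2,0],[0,0.6,0],[0,0,0],[0,0,0]],"roll":[0,0,0,0,0,0,0,0]}'
python3 - <<'E'
from h import *
go(NEST+[0,0,.011])
s=robot.read_camera("side")[:,:,::-1].copy()
p=np.array(robot.observe()["tool_pos"]); m=mask(s,(8,100,40),(28,255,255))
m[:, :200]=0; k,l,st,c=cv2.connectedComponentsWithStats(m)
for i in range(1,k):
    if st[i,4]>40: print(st[i],c[i])
a=np.linspace(0,2*np.pi,24)
for z in(-.010,.028):
  for x in a:
    u=proj("side",p+[.015*np.cos(x),.015*np.sin(x),z]); cv2.circle(s,tuple(np.round(u).astype(int)),0,(255,0,255),-1)
cv2.imwrite("pics/over2.png",cv2.resize(s[130:280,180:330],(600,600),interpolation=cv2.INTER_NEAREST))
E
```

```text
time: 6.5
tool_pos: [0.495, 0.0194, 0.0865]
tool_rot: [-1.571, 0.0, -1.261]
contact_force: [0.2, 0.2, -3.6]
opening: 0.0291
t 6.5 p [0.495  0.0194 0.0865] rot [-1.5706  0.     -1.2611] jaw deg 17.75 open 0.0291 F [ 0.2   0.18 -3.65] st xy [ 0.3 92.3]
shift cm total [-0.07  6.75 -0.03] roll left -0.15
[239 175  49  17 156] [260.98717949 183.31410256]
[253 205  17  29 409] [261.70415648 218.53545232]
```

View pics/over2.png

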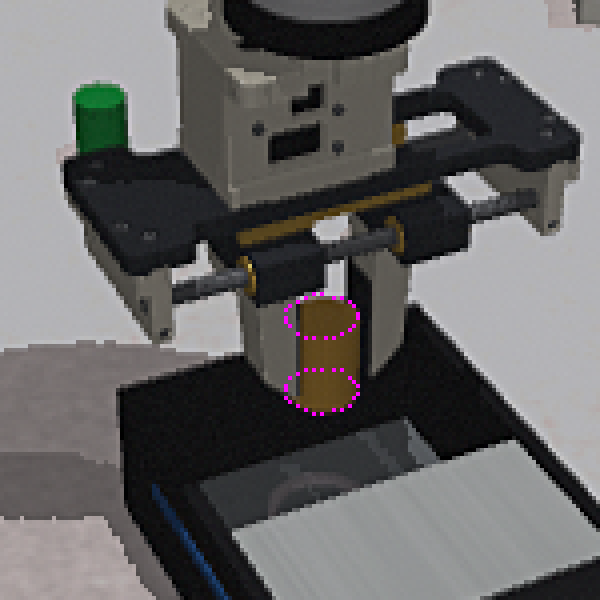

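The held specimen matches the projected cylinder within about a pixel. One quick check of the ring in the side view, then lower.

Run:
```python
from h import *
o=[]
for n,(v0,v1,u0,u1) in(("top",(170,230,265,335)),("side",(230,290,215,285))):
    s=cv2.imread(f"pics/{n}0.png"); S=cv2.resize(s,None,fx=5,fy=5)
    for x in np.linspace(0,2*np.pi,40):
        u=(proj(n,NEST+[.0205*np.cos(x),.0205*np.sin(x),.004])+.5)*5; cv2.circle(S,tuple(np.round(u).astype(int)),1,(0,0,255),-1)
    o.append(S[v0*5:v1*5,u0*5:u1*5])
cv2.imwrite("pics/ring.png",np.hstack(o))
```

```text
(no output)
```

View pics/ring.png

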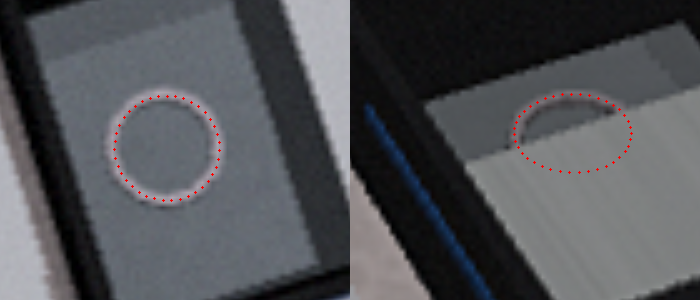

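The projected ring lies on the imaged one in both views (centre around (166,148) in the left crop). Lowering.

```bash
python3 -m crank '{"xyz":[[-0.07,0.5,-0.03],[0,1,0],[0,1,0],[0,1,0],[0,1,0],[0,0.8,0],[0,0.5,0],[0,0.3,0],[0,0,0],[0,0,0]],"roll":[0,0,0,0,0,0,0,0,0,0]}'
python3 -c "
from h import *
go(NEST+[0,0,.010])"
```

```text
time: 7.55
tool_pos: [0.4946, 0.02, 0.0256]
tool_rot: [-1.57, -0.0, -1.261]
contact_force: [-0.5, -0.6, -3.0]
opening: 0.0295
t 7.55 p [0.4946 0.02   0.0256] rot [-1.5702e+00 -2.0000e-04 -1.2610e+00] jaw deg 17.75 open 0.0295 F [-0.54 -0.58 -3.03] st xy [ 0.1 93. ]
shift cm total [-0.    0.76 -0.01] roll left -0.15
```

```bash
python3 -m crank '{"xyz":[[0,0.2,0],[0,0.2,0],[0,0.15,0],[0,0,0],[0,0,0]],"roll":[0,0,0,0,0]}'
python3 -m crank '{"xyz":[[0,0.08,0],[0,0.06,0],[0,0,0],[0,0,0]],"roll":[0,0,0,0]}'
python3 -m crank '{"xyz":[[0,0.04,0],[0,0.04,0],[0,0,0],[0,0,0]],"roll":[0,0,0,0]}'
```

```text
time: 8.05
tool_pos: [0.4943, 0.02, 0.0199]
tool_rot: [-1.571, 0.0, -1.261]
contact_force: [-0.0, -0.2, -3.4]
opening: 0.0296
time: 8.45
tool_pos: [0.4943, 0.02, 0.0185]
tool_rot: [-1.571, 0.0, -1.261]
contact_force: [-0.1, 0.7, -3.2]
opening: 0.0294
time: 8.85
tool_pos: [0.4943, 0.02, 0.0177]
tool_rot: [-1.571, 0.0, -1.261]
contact_force: [-1.0, 0.3, -1.5]
opening: 0.0293
```

```bash
python3 -m crank '{"xyz":[[0,0.05,0],[0,0,0],[0,0,0]],"roll":[0,0,0]}'
python3 -m crank '{"xyz":[[0,0,0],[0,0,0],[0,0,0],[0,0,0],[0,0,0],[0,0,0]],"roll":[0,0,0,0,0,0]}' 0.0 30
python3 -m crank '{"xyz":[[0,-0.3,0],[0,-0.7,0],[0,-1.5,0],[0,-2,0],[0,-3,0],[0,-3,0],[0,-2,0],[0,0,0]],"roll":[0,0,0,0,0,0,0,0]}'
```

```text
time: 9.15
tool_pos: [0.4943, 0.02, 0.0177]
tool_rot: [-1.57, -0.0, -1.261]
contact_force: [-2.3, 0.1, 5.6]
opening: 0.0292
time: 9.75
tool_pos: [0.4943, 0.02, 0.0172]
tool_rot: [-1.571, 0.0, -1.261]
contact_force: [-0.3, -0.6, 0.5]
opening: 0.0457
time: 10.55
tool_pos: [0.4961, 0.0199, 0.1456]
tool_rot: [-1.565, -0.003, -1.261]
contact_force: [0.2, 0.6, 0.2]
opening: 0.046
```

```bash
python3 -m crank '{"xyz":[[1,0,0],[2,0,0],[2.5,1,0],[2,1.5,0],[1.3,1.5,0],[0,0,0],[0,0,0]],"roll":[0,0,0,0,0,0,0]}' 1 10
python3 - <<'E'
from h import *
go(NEST-EY*.088+[0,0,.064])
t=robot.read_camera("top")[:,:,::-1]; s=robot.read_camera("side")[:,:,::-1]
cv2.imwrite("pics/placed.png",np.hstack([cv2.resize(t[90:250,220:390],(400,376)),cv2.resize(s[150:300,200:350],(400,400))[:376]]))
E
```

```text
time: 11.25
tool_pos: [0.5204, -0.0636, 0.1014]
tool_rot: [-1.573, 0.002, -1.262]
contact_force: [-0.0, -0.0, 0.3]
opening: 0.0005
t 11.25 p [ 0.5204 -0.0636  0.1014] rot [-1.5727  0.0016 -1.2618] jaw deg 17.7 open 0.0005 F [-0.05 -0.03  0.31] st xy [-1.   5.5]
shift cm total [0.05 2.94 0.11] roll left -0.2
```

View pics/placed.png

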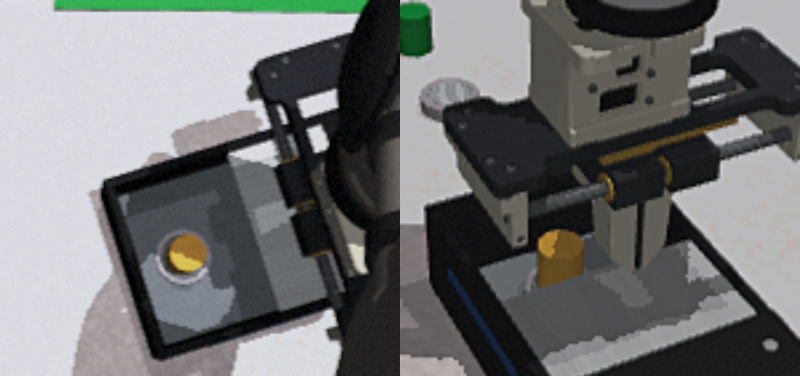

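Top view: the specimen (composite (188,253)) sits inside the ring. Side view shows it upright. Next I'll check that numerically and approach the plate.

```bash
python3 - <<'E'
from h import *
t=cv2.imread("pics/placed.png")[:,:400]; m=mask(t,(8,110,110),(32,255,255)); k,l,st,c=cv2.connectedComponentsWithStats(m)
i=1+np.argmax(st[1:,4]); u=(220+(c[i][0]+.5)*170/400-.5,90+(c[i][1]+.5)*160/376-.5); p=ray("top",u,.046); print(st[i],u,p,"off mm",(p-NEST)[:2]*1e3)
E
python3 -m crank '{"xyz":[[0,1,0.1],[0,1,0],[0,0.7,0],[0,0,0],[0,0,0]],"roll":[0,0,0,0,0]}'
python3 -m crank '{"xyz":[[0,0.1,0],[0,0.1,0],[0,0,0],[0,0,0]],"roll":[0,0,0,0]}'
```

```text
[ 169  235   37   38 1075] (np.float64(299.30808139534884), np.float64(197.41073725878277)) [0.49458826 0.02151503 0.046     ] off mm [0.08825691 1.51503142]
time: 11.85
tool_pos: [0.522, -0.0634, 0.0749]
tool_rot: [-1.571, 0.0, -1.261]
contact_force: [0.3, 0.2, -0.4]
opening: 0.0005
time: 12.25
tool_pos: [0.5221, -0.0635, 0.0733]
tool_rot: [-1.571, -0.0, -1.261]
contact_force: [0.6, 0.1, 0.4]
opening: 0.0007
```

```bash
python3 -m crank '{"xyz":[[0,0.3,0],[0,0.3,0],[0,0.1,0],[0,0,0],[0,0,0]],"roll":[0,0,0,0,0]}'
python3 -m crank '{"xyz":[[0,0.05,0],[0,0.05,0],[0,0,0]],"roll":[0,0,0]}'
python3 -m crank '{"xyz":[[0,0.05,0],[0,0,0],[0,0,0]],"roll":[0,0,0]}'
```

```text
time: 12.75
tool_pos: [0.5221, -0.0635, 0.0661]
tool_rot: [-1.571, 0.0, -1.261]
contact_force: [1.0, 0.7, -0.7]
opening: 0.0006
time: 13.05
tool_pos: [0.5222, -0.0635, 0.0654]
tool_rot: [-1.57, -0.0, -1.261]
contact_force: [0.4, -0.2, 2.5]
opening: 0.0003
time: 13.35
tool_pos: [0.5222, -0.0635, 0.065]
tool_rot: [-1.57, -0.0, -1.261]
contact_force: [-1.8, -0.1, 5.1]
opening: 0.0003
```

```bash
python3 -m crank '{"xyz":[[0,0.03,0],[0,0,0],[0,0,0]],"roll":[0,0,0]}'
python3 -m crank '{"xyz":[[0,0.02,0],[0,0,0],[0,0,0]],"roll":[0,0,0]}'
```

```text
time: 13.65
tool_pos: [0.5222, -0.0635, 0.0648]
tool_rot: [-1.57, -0.0, -1.261]
contact_force: [-1.3, 1.4, 5.9]
opening: 0.0005
time: 13.95
tool_pos: [0.5223, -0.0635, 0.0647]
tool_rot: [-1.57, -0.0, -1.261]
contact_force: [-1.6, 0.8, 7.2]
opening: 0.0003
```

```bash
python3 -m crank '{"xyz":[[0,0.03,0],[0,0.02,0],[0,0,0],[0,0,0]],"roll":[0,0,0,0]}'
python3 -m crank '{"xyz":[[-0.1,0.0015,0],[-0.2,0.003,0],[-0.3,0.0045,0],[-0.3,0.0045,0],[-0.1,0.0015,0],[0,0,0]],"roll":[0,0,0,0,0,0]}'
python3 - <<'E'
from h import *
go(NEST-EY*.088+[0,0,.0567])
s=robot.read_camera("side")[:,:,::-1]
cv2.imwrite("pics/drag1.png",cv2.resize(s[180:330,200:350],(500,500)))
E
```

```text
time: 14.35
tool_pos: [0.5223, -0.0635, 0.0645]
tool_rot: [-1.57, -0.0, -1.261]
contact_force: [-2.8, 0.7, 10.3]
opening: 0.0006
time: 14.95
tool_pos: [0.5195, -0.0549, 0.0644]
tool_rot: [-1.57, -0.002, -1.261]
contact_force: [-2.1, -3.1, 9.1]
opening: 0.0006
t 14.95 p [ 0.5195 -0.0549  0.0644] rot [-1.5698 -0.0021 -1.2607] jaw deg 17.77 open 0.0006 F [-2.06 -3.12  9.1 ] st xy [ 0.8 14. ]
shift cm total [ 0.9  -0.03 -0.08] roll left -0.13
```

View pics/drag1.png

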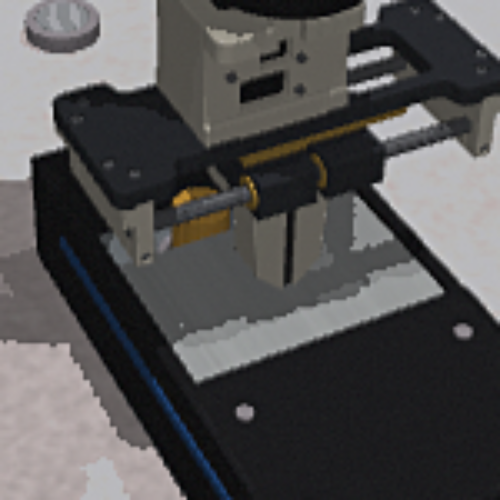

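The plate edge has moved with the fingers, with about 9 N press and 4 N drag. Continuing.

```bash
python3 -m crank '{"xyz":[[-0.2,0.013,0],[-0.4,0.006,0],[-0.5,0.0075,0],[-0.5,0.0075,0],[-0.3,0.0045,0],[-0.1,0.0015,0],[0,0,0]],"roll":[0,0,0,0,0,0,0]}'
python3 -c "
from h import *
go(NEST)"
```

```text
time: 15.7
tool_pos: [0.5133, -0.0358, 0.064]
tool_rot: [-1.57, -0.002, -1.261]
contact_force: [-3.5, -3.7, 9.3]
opening: 0.0
t 15.7 p [ 0.5133 -0.0358  0.064 ] rot [-1.57   -0.0019 -1.2606] jaw deg 17.77 open 0.0 F [-3.51 -3.72  9.3 ] st xy [ 0.8 34.2]
shift cm total [-5.9   5.59 -0.09] roll left -0.13
```

```bash
python3 -m crank '{"xyz":[[-0.2,0.008,0],[-0.4,0.006,0],[-0.5,0.0075,0],[-0.5,0.0075,0],[-0.5,0.0075,0],[-0.5,0.0075,0],[-0.3,0.0045,0],[-0.1,0.0015,0],[0,0,0]],"roll":[0,0,0,0,0,0,0,0,0]}'
python3 -c "
from h import *
go(NEST)"
```

```text
time: 16.6
tool_pos: [0.504, -0.0071, 0.0635]
tool_rot: [-1.57, -0.002, -1.261]
contact_force: [-2.6, -4.3, 11.1]
opening: 0.0003
t 16.6 p [ 0.504  -0.0071  0.0635] rot [-1.5703 -0.0017 -1.2605] jaw deg 17.78 open 0.0003 F [-2.64 -4.27 11.09] st xy [ 0.7 64.3]
shift cm total [-2.88  5.54 -0.08] roll left -0.12
```

```bash
python3 -m crank '{"xyz":[[-0.2,0.003,0],[-0.4,0.006,0],[-0.5,0.0075,0],[-0.5,0.0075,0],[-0.5,0.0075,0],[-0.3,0.0045,0],[-0.1,0.0015,0],[0,0,0]],"roll":[0,0,0,0,0,0,0,0]}'
python3 - <<'E'
from h import *
go(NEST)
t=robot.read_camera("top")[:,:,::-1]; s=robot.read_camera("side")[:,:,::-1]
cv2.imwrite("pics/drag2.png",np.hstack([cv2.resize(t[90:250,220:390],(400,376)),cv2.resize(s[180:330,200:350],(400,400))[:376]]))
E
```

```text
time: 17.4
tool_pos: [0.4962, 0.0168, 0.0631]
tool_rot: [-1.571, -0.001, -1.261]
contact_force: [-3.7, -3.4, 11.2]
opening: 0.0004
t 17.4 p [0.4962 0.0168 0.0631] rot [-1.5707e+00 -1.4000e-03 -1.2605e+00] jaw deg 17.78 open 0.0004 F [-3.75 -3.36 11.22] st xy [ 0.7 89.4]
shift cm total [-0.37  5.51 -0.07] roll left -0.12
```

View pics/drag2.png

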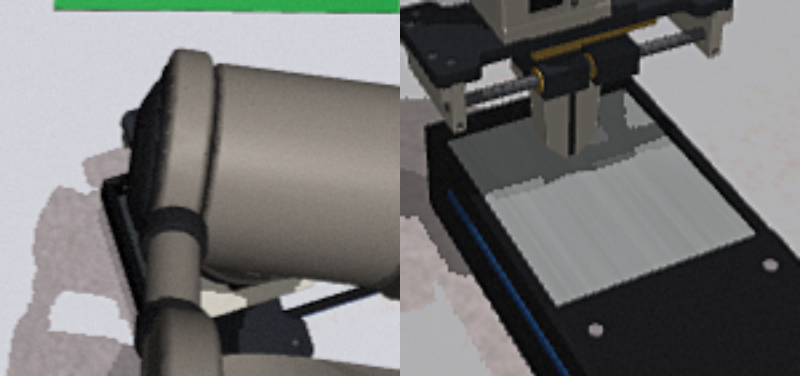

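The plate is nearly shut. A few more small steps until the drag force rises at the stop.

```bash
python3 -m crank '{"xyz":[[-0.2,0.003,0],[-0.2,0.003,0],[-0.1,0.0015,0],[0,0,0]],"roll":[0,0,0,0]}'
python3 -m crank '{"xyz":[[-0.1,0.0015,0],[-0.1,0.0015,0],[0,0,0]],"roll":[0,0,0]}'
python3 -m crank '{"xyz":[[-0.1,0.0015,0],[-0.1,0.0015,0],[0,0,0]],"roll":[0,0,0]}'
```

```text
time: 17.9
tool_pos: [0.4947, 0.0214, 0.063]
tool_rot: [-1.571, -0.002, -1.261]
contact_force: [-4.0, -4.3, 11.0]
opening: 0.0006
time: 18.2
tool_pos: [0.4941, 0.0232, 0.063]
tool_rot: [-1.571, -0.002, -1.261]
contact_force: [-3.8, -4.7, 10.8]
opening: 0.0004
time: 18.5
tool_pos: [0.494, 0.025, 0.063]
tool_rot: [-1.57, -0.002, -1.261]
contact_force: [-2.3, -5.2, 10.0]
opening: 0.0005
```

```bash
python3 -m crank '{"xyz":[[-0.1,0.0015,0],[-0.1,0.0015,0],[0,0,0]],"roll":[0,0,0]}'
python3 -m crank '{"xyz":[[-0.1,0.0015,0],[-0.1,0.0015,0],[0,0,0]],"roll":[0,0,0]}'
python3 - <<'E'
from h import *
go(NEST)
s=robot.read_camera("side")[:,:,::-1]
cv2.imwrite("pics/drag3s.png",s)
cv2.imwrite("pics/drag3.png",cv2.resize(s[190:270,200:300],(750,600),interpolation=cv2.INTER_CUBIC))
E
```

```text
time: 18.8
tool_pos: [0.4941, 0.0268, 0.0631]
tool_rot: [-1.568, -0.003, -1.261]
contact_force: [0.1, -4.5, 8.8]
opening: 0.001
time: 19.1
tool_pos: [0.4939, 0.0288, 0.0632]
tool_rot: [-1.567, -0.003, -1.261]
contact_force: [1.3, -4.2, 7.6]
opening: 0.0007
t 19.1 p [0.4939 0.0288 0.0632] rot [-1.5673 -0.0029 -1.2607] jaw deg 17.77 open 0.0007 F [ 1.3  -4.22  7.59] st xy [  2.2 101.5]
shift cm total [ 0.84  5.52 -0.23] roll left -0.13
```

View pics/drag3.png

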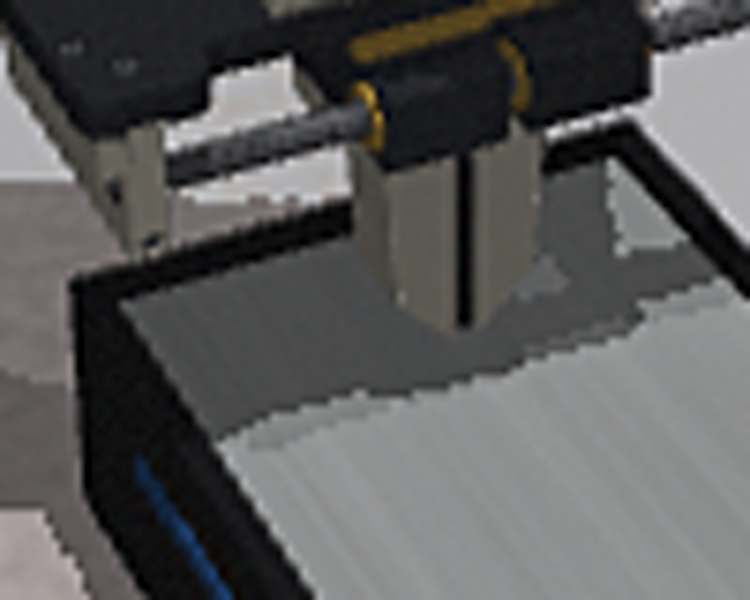

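Visually shut, and the press started slipping at the stop. I'll lift clear and inspect.

```bash
python3 -m crank '{"xyz":[[0,-0.2,0],[0,-0.5,0],[0,-1,0],[0,-2,0],[0,-3,0],[0,-4,0],[-3,-3,0],[-4,0,-1],[-4,0,-2],[-4,0,-2],[-4,0,-2],[-3,0,-1],[0,0,0]],"roll":[0,0,0,0,0,0,0,0,0,0,0,0,0]}'
python3 - <<'E'
from h import *
go(NEST)
t=robot.read_camera("top")[:,:,::-1]; s=robot.read_camera("side")[:,:,::-1]
cv2.imwrite("pics/end.png",np.hstack([cv2.resize(t[110:255,250:450],(400,290)),cv2.resize(s[180:380,190:390],(400,400))[:290]]))
cv2.imwrite("pics/endt.png",t);cv2.imwrite("pics/ends.png",s)
cv2.imwrite("pics/endz.png",cv2.resize(t[155:250,255:350],(760,600),interpolation=cv2.INTER_CUBIC))
E
```

```text
time: 20.45
tool_pos: [0.3463, 0.2171, 0.1997]
tool_rot: [-1.571, 0.001, -1.257]
contact_force: [0.7, 0.0, 0.1]
opening: 0.0001
t 20.45 p [0.3463 0.2171 0.1997] rot [-1.5711e+00  1.0000e-03 -1.2568e+00] jaw deg 17.99 open 0.0001 F [0.67 0.03 0.13] st xy [-80.4 326.1]
shift cm total [23.34 19.14  8.01] roll left 0.09
```

View pics/end.png

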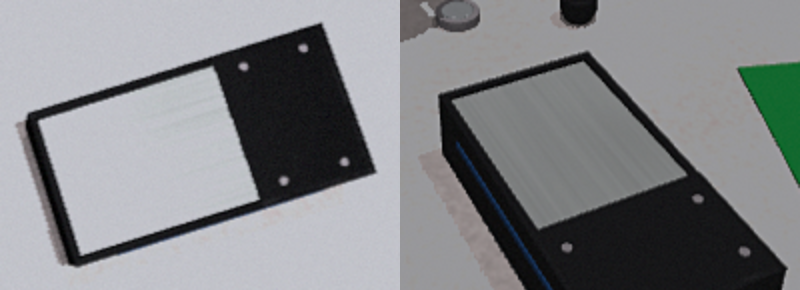

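View pics/endz.png

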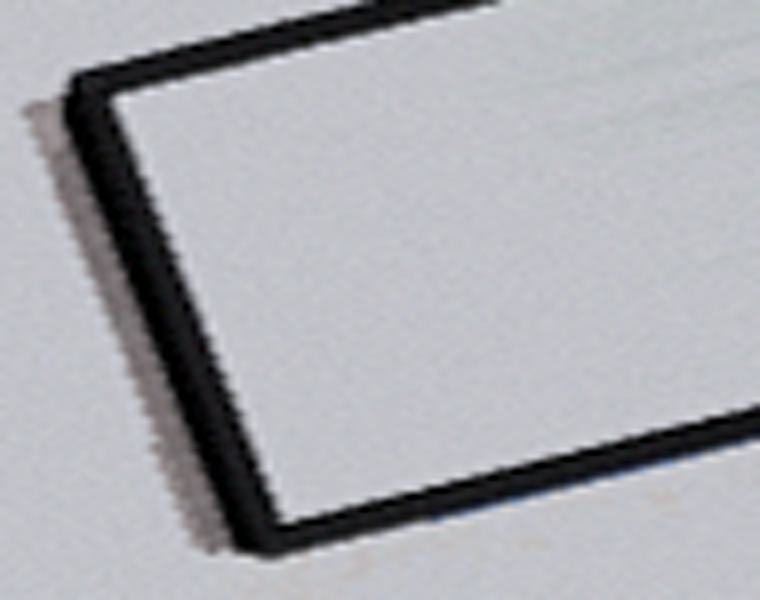

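Run:
```python
from h import *
for x,y in((115,97),(280,522)):
    u=(255+(x+.5)/8-.5,155+(y+.5)*95/600-.5); p=ray("top",u,.0625); d=p-NEST; print(np.round([d@EX*1e3,d@EY*1e3+93],1))
p=lambda y:None
s=cv2.imread("pics/ends.png"); S=cv2.resize(s,None,fx=5,fy=5,interpolation=cv2.INTER_CUBIC)
t=cv2.imread("pics/endt.png"); T=cv2.resize(t,None,fx=5,fy=5,interpolation=cv2.INTER_CUBIC)
for n,I in(("side",S),("top",T)):
  for y,col in((135,(0,0,255)),(131,(0,255,255))):
    for x in np.linspace(-62,62,15):
        q=NEST+EX*x/1e3+EY*(y-93)/1e3; q[2]=.0625; u=(proj(n,q)+.5)*5; cv2.circle(I,tuple(np.round(u).astype(int)),1,col,-1)
cv2.imwrite("pics/edge.png",np.hstack([T[155*5:250*5,260*5:335*5],S[195*5:290*5,205*5:290*5]])[:, :800])
```

```text
[ 64.4 134.5]
[-63.5 135.9]
```

View pics/edge.png

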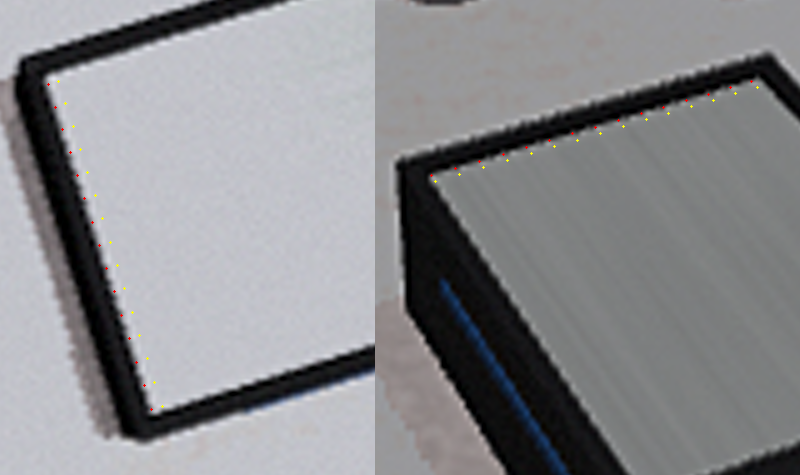

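The plate's edge lies on the y = 135 mm (red) line in both views, so the shutter is shut. The arm is clear at z = 0.2 m with no contact.

```bash
python3 -c "
from cell import robot
print(robot.hand_in())"
```

```text
the job is handed in; nothing more can be done
None
```

I gripped the brass specimen, stood it in the ring and let it go. Then I dragged the shutter shut with closed fingertips and lifted clear. I handed the job in at about 20.5 s; no verdict is reported.

- **Specimen:** after release the top camera put it about 1.5 mm from the ring's centre, and the side view showed it upright. It can't be seen under the shut plate, so this wasn't rechecked afterwards.
- **Shutter:** the leading edge measured at station y = 134.5 and 135.9 mm at its two corners, against 135 mm for fully shut. The side view agreed. With calibration good to about 2 mm, that is inside the 4 mm limit.
- **Forces:** the readings at the end of each move showed at most about 11 N of pressing and 4 to 5 N of drag. I didn't record forces during the moves.
- **Slip at the stop:** the fingers seem to have slipped about 3 mm on the plate and drifted about 1.5 mm sideways, while the press force fell to 7.6 N. There was no sharp rise in drag to mark the stop, so the pictures are what show the shutter is shut.
- **Bystanders:** I didn't touch the objective or the disc. I saw nothing displaced in the pictures, but I did not measure their final positions.

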